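Weigh out a pail of sweet tins on the hook scale

TASK

Hang the empty yellow pail by its handle on the hook of the red scale and let go of it. Then put sweet tins from the tray into the hanging pail until the scale's pointer comes to rest inside the green band; leave the tins you do not need standing on the tray, and do not disturb the soda bottle or the gum jar.

Things in the scene. Friction and masses are not known exactly. Their poses are not given: they have to be found in the camera images.
- pail: Yellow open pail, 90 to 170 g. Origin: centre of underside, z up. Rim 65 mm high, 128 mm outer diameter (foot 100), wall 3. A stiff fixed hoop handle of 8 mm round bar stands in its y-z plane: straight level top bar (blue grip) along the pail's y, 104 mm long, axis 160 mm above the underside; legs splay down to the rim at y +-63. The opening on either side of the hoop (+-x) is free
- pail_handle (a point): Middle of the axis of the pail's top handle bar. The hook goes here, so keep fingers 15 mm clear of it: grip the bar about 33 mm to one side. Axes as pail
- pail_inside (a point): Point on the pail's axis 34 mm above its underside (half-way up the inside)
- scale: Red hook scale, fixed. Origin on the counter below the hook; its x points from the hook's open side (-x) inwards, z up. Base plate 190 x 190 x 12 mm. Column 24 mm thick at x +110, y +85. The head overhangs the hook: x +8 to +92, y +-45, z 360 to 470 mm: no room for an upright gripper; come from -x, tool leaning back to -x about 40 degrees. Green band and red pointer on its +x and -y faces
- hook_seat (a point): Where the bar's axis lies once hung; 255 mm above the counter when unloaded, moves down with the hook. Hook: J of steel strip 14 mm wide along y, V trough, shank 16 mm behind the seat (+x) up to the head, tip 22 mm in front (-x) and 17 mm higher. The bar, parallel to the scale's y, goes in from -x above the tip, then down. Axes as scale
- scale_hook (a joint): Downward travel of the sprung hook in m: 0 unloaded, up to 0.070, 0.02 m per newton (50 N/m), settles in about a second. The empty pail gives 0.016 to 0.034. The red pointer moves down with it and is inside the green band from 0.040 to 0.059: one or two tins, depending on the pail's weight
- tray: Wooden serving board, fixed, 120 mm (x) by 280 mm (y), 8 mm thick, no lip; origin centre of its underside. The three tins stand on it in a row along its y
- tin1_mid (a point): Pink round sweet tin with an aluminium-coloured lid, closed, 36 mm diameter, 46 mm high, 85 g; about 17 mm of scale travel. Stands upright on the tray at the start, neighbours about 90 mm apart centre to centre. This point is its centre, 23 mm above its underside
- tin2_mid (a point): Blue round sweet tin with an aluminium-coloured lid, closed, 36 mm diameter, 46 mm high, 85 g; about 17 mm of scale travel. Stands upright on the tray at the start, neighbours about 90 mm apart centre to centre. This point is its centre, 23 mm above its underside
- tin3_mid (a point): Purple round sweet tin with an aluminium-coloured lid, closed, 36 mm diameter, 46 mm high, 85 g; about 17 mm of scale travel. Stands upright on the tray at the start, neighbours about 90 mm apart centre to centre. This point is its centre, 23 mm above its underside
- tin1: The same tin; origin at the centre of its underside, z along its axis towards the lid
- tin2: The same tin; origin at the centre of its underside, z along its axis towards the lid
- tin3: The same tin; origin at the centre of its underside, z along its axis towards the lid
- soda: Bystander: amber soda bottle, 60 mm diameter, 200 mm high; origin centre of underside
- gum_jar: Bystander: pink gum jar with white cap, 84 mm diameter, 120 mm high; origin centre of underside
There are look-alikes about, which are no part of the job. Several things have the shape of the pail; the one meant has the colours described above. Leave any turquoise look-alike of the tin1 alone.

How it is judged:
By the outcome, as a careful person would: the job done as asked, in the order asked, and still so for the second after the job is handed in, with the robot touching nothing.
It also fails if it takes over 72 s, if anything falls off the work surface, if the arm or the gripper's body presses on something with over 40 N, if the wrist force passes 120 N, or if a joint passes its speed limit or range.

ROBOT

A 6-joint arm with a two-finger parallel gripper is mounted at the origin on the work surface. World frame = base frame: x ahead of the robot, y to its left, z up, the work surface at z = 0. Lengths are in m, angles in rad, forces in N, time in s.
With the tool pointing down it reaches from about 0.3 to 0.875 m from the base axis. Payload 6.4 kg.
Tool frame: the origin (TCP) lies at the very end of the fingers, on their centre line; the grasp point (between the pads) lies 19 mm behind it; z points along the fingers, y is the line along which they close (so a half turn about z gives the same grasp; the last joint's range is limited). The gripper opens to 85 mm and grips with 20 to 120 N. Pads are 22 mm wide; open, the fingers measure 114 mm over their backs; the gripper's body (76 mm by 85 mm) begins 54 mm behind the grasp point. The pads swing forward as they close: fully open they stand 13 mm farther back than shut.
Start: joints at [-1.465, 0.181, 1.607, -0, 1.354, -0.206], TCP at [0.176, -0.547, 0.231] pointing down, gripper open.
Joint ranges: [-2.99, 2.99], [-0.89, 2.07], [0.3, 2.58], [-1.14, 4.28], [0, 2.63], [-3.12, 3.12]. Speed limits (rad/s): [2.57, 2.57, 3.01, 3.14, 3.14, 3.14].

INTERFACE

Orientations are given as a unit quaternion [w, x, y, z].
In Python, from bench import ctrl gives the robot as it stands.
- The arm moves only by the tool jog_arm, never from a script. Its argument "series" is a list that holds one entry, the list of rows, each a list of 7 numbers: the shift along the tool's x, y, z in mm, then the turn, a rotation vector about the tool's x, y, z in rad, then the finger opening in mm, from 0 to 85.4. In form: [[[tx, ty, tz, rx, ry, rz, gripper], ...]]. A call has exactly 10 rows; each row shifts and turns the commanded pose from where the row before left it, along the tool's axes as they then stand; what a row does not reach is not made up. A row lasts 1/10 s, in which the tool goes at most 50 mm and 8.59 degrees, less where a joint would pass 70% of its speed; a pose out of reach is approached as far as the arm can. A call with a gripper value outside its range is refused whole. The fingers move at their own pace and stop on an object; the grip force is fixed at half the most. Time passes only in rows, so rows that do not move let the fingers close, or fill a call up. It gives the time, the measured TCP pose, the force, the opening and the grip force at its end, in the units of the state.
- ctrl.get_obs(): the state, without advancing time (a new reading comes with each control period).
- ctrl.camera(name): name is "side" or "top" or "wrist"; returns a dict with "frame" (420x560x3 uint8, blue, green, red), "z_map" (420x560 float32, m along the optical axis (not along the pixel's ray), 0 where there is no reading), "fx", "fy", "cx", "cy" (pixels), "xyz" and "rotation" of the camera in the world. Camera axes: x right, y down, z forward; pixel columns grow to the right and rows downward; lengths in m; the calibration is good to about 2 mm. A picture is of the moment at which its call begins.
- ctrl.hand_in(): hands the job in; it is judged then, once.
The state is a dict: "time_s": time; "q": joint angles; "dq": joint speeds; "joint_efforts": joint torques, N m; "eef_pos": TCP position; "eef_rot": TCP orientation; "wrist_force": force on the tool from outside, world axes, zero at the start; "torque": the same for the moment, N m; "opening": opening from 0.0 (shut) to 1.0 (fully open); "grasp_force": force on a finger pad.
Only numpy, scipy, OpenCV 4.12 (cv2) and the standard library are available. Lean on these libraries where they do the work, as an engineer would, in place of code of your own. Each camera call takes 0.05 s, during which the arm holds its last target. There are 200 camera calls.

## Working session

There is one attempt and no reset: what is moved stays moved. The work goes in short steps, Python scripts to look and compute and a tool call to move; the robot and the scene stay as the last step left them, time stands still between calls to the robot, and variables do not carry over. Pictures are saved under pics/ and viewed, at most 10 in all, crops included, and the job is handed in when it is done.

Besides the shell and the picture viewer there is one more tool, called after "Emit:" by a JSON object that holds its "fn" and its "kwargs", one argument or row to a line. jog_arm: Moves the arm, as the interface text tells. Its arguments: {"type":"object","properties":{"series":{"type":"array"}},"required":["series"]}

```bash
mkdir -p pics; ls
cat > h.py <<'E'
import numpy as np, cv2
from bench import ctrl
def shot(n):
    c=ctrl.camera(n); np.savez('pics/'+n+'.npz',**c); return c
def world(c):
    z=c['z_map']; v,u=np.indices(z.shape)
    p=np.stack([(u-c['cx'])/c['fx']*z,(v-c['cy'])/c['fy']*z,z],-1)
    return p@np.array(c['rotation']).reshape(3,3).T+np.array(c['xyz'])
E
python3 - <<'E'
from h import *
print(ctrl.get_obs())
for n in ['side','top']:
    c=shot(n); cv2.imwrite(f'pics/{n}1.png',c['frame']); print(n,c['xyz'],c['rotation'],c['fx'])
E
```

```text
pics
{'time_s': 0.0, 'q': array([-1.46531844e+00,  1.81548558e-01,  1.60805115e+00,  1.64812126e-05,
        1.35380826e+00, -2.06277483e-01]), 'dq': array([-0.00052073,  0.00044952,  0.00080341,  0.00206171, -0.00120411,
        0.00154328]), 'joint_efforts': array([-5.84994687e-04, -4.44872332e+01, -3.51342952e+01, -2.85048909e-04,
        9.04477289e-03,  1.65903856e-05]), 'eef_pos': array([ 0.17634165, -0.54668645,  0.23035909]), 'eef_rot': array([-9.06095422e-04,  9.87875522e-01,  1.55245380e-01,  5.37617134e-05]), 'wrist_force': array([ 0.03495296, -0.30961724,  0.19244132]), 'torque': array([-0.03806775, -0.00433131, -0.02497178]), 'grasp_force': 0.0, 'opening': 0.9992220945539636}
side [0.22983991 0.75436586 1.14014394] [ 0.0646959  -0.16105369  0.9218067  -0.34662451] 520.371589589319
top [ 0.24391196 -0.0168489   1.63758416] [-0.06137727  0.71382051 -0.69380719  0.07297054] 489.11134530644915
```

Create h.py:
```python
import numpy as np, cv2
from scipy.spatial.transform import Rotation as R
from bench import ctrl
def shot(n):
    c=ctrl.camera(n); np.savez('pics/'+n+'.npz',**c); return c
def rot(c): return R.from_quat(np.array(c['rotation'])[[1,2,3,0]]).as_matrix()
def world(c):
    z=c['z_map']; v,u=np.indices(z.shape)
    p=np.stack([(u-c['cx'])/c['fx']*z,(v-c['cy'])/c['fy']*z,z],-1)
    return p@rot(c).T+np.array(c['xyz'])
```

```text
(no output)
```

View pics/top1.png

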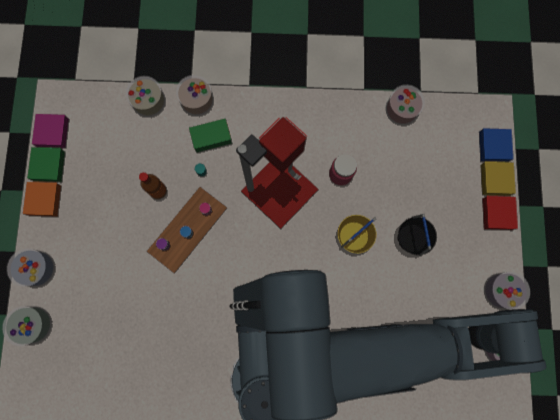

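View pics/side1.png

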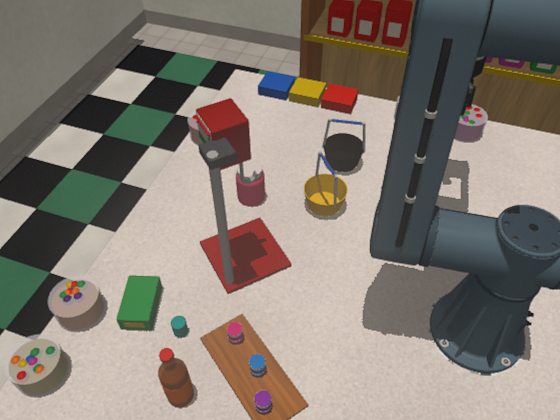

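Run:
```python
from h import *
for n in ['top','side']:
    c=dict(np.load(f'pics/{n}.npz')); P=world(c); hsv=cv2.cvtColor(c['frame'],cv2.COLOR_BGR2HSV); H,S,V=[hsv[...,i].astype(int) for i in range(3)]
    Z=P[...,2]; ok=c['z_map']>0
    X=P[...,0];Y=P[...,1]
    def rep(name,m):
        m=m&ok; q=P[m]
        if len(q)<4: print(n,name,len(q)); return q
        print(n,name,len(q),'med',np.median(q,0).round(4),'min',q.min(0).round(3),'max',q.max(0).round(3)); return q
    red=((H<8)|(H>172))&(S>130)
    inb=(X>.3)&(X<1.0)&(abs(Y)<.35)
    q=rep('plate',red&inb&(Z>0.004)&(Z<0.022))
    if len(q)>50: r=cv2.minAreaRect((q[:,:2]*1000).astype(np.float32)); print('  rect mm',r, cv2.boxPoints(r).round(0).tolist())
    q=rep('headtop',red&inb&(Z>0.46)&(Z<0.48))
    if len(q)>50: r=cv2.minAreaRect((q[:,:2]*1000).astype(np.float32)); print('  rect mm',r, cv2.boxPoints(r).round(0).tolist())
    q=rep('head',red&inb&(Z>0.35)&(Z<0.48))
    q=rep('grey col',(S<70)&(V<140)&inb&(Z>0.03)&(Z<0.5)&(Y>0))
    q=rep('bluebar',(H>100)&(H<125)&(S>100)&(Z>0.13)&(Z<0.19)&(X>.3)&(X<.8)&(Y<-.05)&(Y>-.45))
    q=rep('yellow',(H>18)&(H<32)&(S>130)&(Z>0.055)&(Z<0.08)&(X>.3)&(X<.8)&(Y<0)&(Y>-.45))
    if len(q)>20: print('  circ',cv2.minEnclosingCircle((q[:,:2]*1000).astype(np.float32)))
    tr=(X>.3)&(X<.9)&(Y>0.1)&(Y<.6)
    for nm,a,b in [('pink',160,175),('blue',100,118),('purple',125,152),('turq',80,95)]:
        rep(nm,(H>=a)&(H<=b)&(S>90)&tr&(Z>.02)&(Z<.08))
    rep('wood',(H>5)&(H<20)&(S>70)&tr&(Z>0.004)&(Z<0.014))
```

```text
top plate 2451 med [ 0.6106 -0.0222  0.0135] min [ 0.492 -0.153  0.004] max [0.715 0.103 0.022]
  rect mm ((620.611083984375, -24.410736083984375), (185.52828979492188, 188.07479858398438), 47.706600189208984) [[489.0, -30.0], [628.0, -156.0], [753.0, -19.0], [613.0, 107.0]]
top headtop 1172 med [ 0.6424 -0.026   0.4713] min [ 0.586 -0.082  0.46 ] max [0.702 0.033 0.479]
  rect mm ((647.2061767578125, -26.3499755859375), (88.62174987792969, 95.851318359375), 46.526790618896484) [[582.0, -26.0], [651.0, -91.0], [712.0, -27.0], [643.0, 39.0]]
top head 1499 med [ 0.6342 -0.0262  0.4704] min [ 0.585 -0.082  0.362] max [0.702 0.033 0.479]
top grey col 1750 med [0.8465 0.2263 0.0761] min [0.403 0.01  0.03 ] max [1.    0.35  0.457]
top bluebar 56 med [ 0.4732 -0.2802  0.1659] min [ 0.441 -0.31   0.159] max [ 0.499 -0.247  0.171]
top yellow 132 med [ 0.4903 -0.2875  0.0623] min [ 0.41  -0.34   0.055] max [ 0.533 -0.217  0.073]
  circ ((470.649169921875, -278.7419738769531), 63.12335205078125)
top pink 96 med [0.5428 0.2196 0.0538] min [0.524 0.203 0.033] max [0.56  0.236 0.063]
top blue 93 m
[... 1090 characters left out ...]
med [ 0.4665 -0.278   0.1617] min [ 0.439 -0.31   0.157] max [ 0.497 -0.245  0.166]
side yellow 201 med [ 0.478  -0.2967  0.0608] min [ 0.405 -0.343  0.055] max [ 0.529 -0.21   0.07 ]
  circ ((469.20074462890625, -274.7423400878906), 68.86234283447266)
side pink 188 med [0.5375 0.2251 0.0518] min [0.401 0.203 0.022] max [0.556 0.345 0.06 ]
side blue 185 med [0.4591 0.2811 0.0522] min [0.443 0.263 0.03 ] max [0.478 0.299 0.058]
side purple 211 med [0.4168 0.3549 0.0523] min [0.4   0.338 0.029] max [0.435 0.372 0.056]
side turq 157 med [0.6745 0.248  0.0442] min [0.657 0.23  0.022] max [0.694 0.265 0.049]
side wood 4018 med [0.4738 0.2916 0.0068] min [0.328 0.155 0.004] max [0.619 0.419 0.014]
```

Run:
```python
from h import *
c=np.load('pics/top.npz'); f=c['frame']
a=cv2.resize(f[100:270,140:300],None,fx=3.4,fy=3.4,interpolation=cv2.INTER_CUBIC)
cv2.imwrite('pics/cropA.png',np.clip(a*1.5,0,255).astype('uint8'))
```

```text
(no output)
```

View pics/cropA.png

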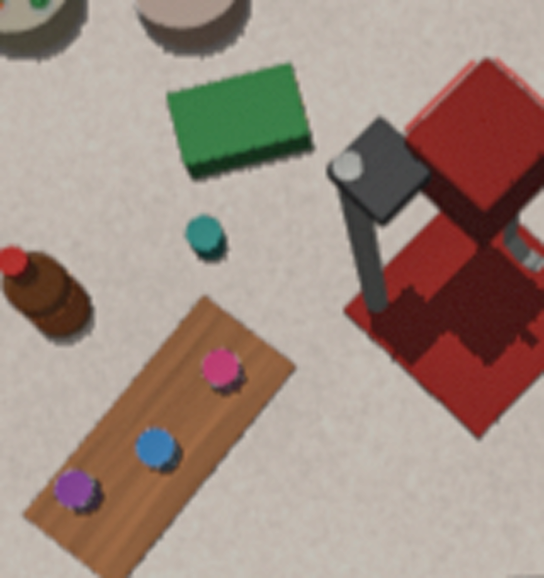

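Run:
```python
from h import *
for n in ['top','side']:
    c=dict(np.load(f'pics/{n}.npz')); P=world(c); hsv=cv2.cvtColor(c['frame'],cv2.COLOR_BGR2HSV); H,S,V=[hsv[...,i].astype(int) for i in range(3)]
    X,Y,Z=np.moveaxis(P,-1,0); ok=c['z_map']>0
    q=P[ok&(H>100)&(H<125)&(S>100)&(Z>0.15)&(Z<0.19)&(X>.42)&(X<.52)&(Y<-.2)&(Y>-.35)]
    vx,vy,x0,y0=cv2.fitLine((q[:,:2]).astype(np.float32),cv2.DIST_HUBER,0,.001,.001).ravel()
    t=(q[:,0]-x0)*vx+(q[:,1]-y0)*vy; m=(t.min()+t.max())/2
    print(n,'bar ang',np.degrees(np.arctan2(vy,vx)),'len',np.ptp(t),'mid',x0+m*vx,y0+m*vy,np.median(q[:,2]))
    k=ok&(X>.54)&(X<.69)&(Y>-.14)&(Y<.03)&(Z>.2)&(Z<.355)
    print('hook pts',k.sum()); 
    q=P[k]; i=np.argsort(q[:,2])[::max(1,len(q)//25)]; print(q[i].round(3).tolist())
    # column: grey slender, mid heights
    k=ok&(X>.54)&(X<.72)&(Y>.03)&(Y<.14)&(Z>.05)&(Z<.35); print('col',k.sum(),np.median(P[k],0),P[k].min(0),P[k].max(0))
    for nm,(a,b) in dict(pink=(.541,.221),blue=(.462,.280),purple=(.419,.354)).items():
        k=ok&(np.hypot(X-a,Y-b)<.03)&(Z>.047)&(Z<.07); q=P[k]
        r=cv2.minEnclosingCircle((q[:,:2]*1000).astype(np.float32)); print(nm,k.sum(),r,np.median(q[:,2]))
    for nm,(a,b) in dict(soda=(.62,.39),jar=(.62,-.24)).items():
        k=ok&(np.hypot(X-a,Y-b)<.12)&(Z>.08)&(Z<.25); print(nm,P[k].min(0).round(3),P[k].max(0).round(3))
```

```text
top bar ang -47.96569 len 0.08497019096625397 mid 0.47008555580093975 -0.2782890055230525 0.16590974965929073
hook pts 84
[[0.618, -0.067, 0.247], [0.612, -0.073, 0.25], [0.608, -0.059, 0.252], [0.611, -0.07, 0.252], [0.616, -0.05, 0.254], [0.616, -0.053, 0.255], [0.613, -0.064, 0.255], [0.607, -0.067, 0.256], [0.607, -0.073, 0.256], [0.612, -0.056, 0.257], [0.604, -0.07, 0.257], [0.624, -0.055, 0.257], [0.621, -0.052, 0.259], [0.603, -0.073, 0.26], [0.608, -0.064, 0.261], [0.602, -0.067, 0.262], [0.596, -0.07, 0.264], [0.619, -0.061, 0.267], [0.604, -0.081, 0.269], [0.624, -0.055, 0.27], [0.617, -0.049, 0.271], [0.599, -0.078, 0.274], [0.617, -0.046, 0.281], [0.622, -0.054, 0.286], [0.624, -0.054, 0.292], [0.621, -0.051, 0.3], [0.616, -0.048, 0.307], [0.623, -0.053, 0.315]]
col 199 [0.61217235 0.07256662 0.21877013] [0.60932302 0.06328943 0.05039522] [0.62518378 0.08666645 0.34978114]
pink 102 ((542.4345703125, 220.2884521484375), 18.64736557006836) 0.05399173356081566
blue 105 ((462.846435546875, 278.17596435546875), 18.665014266967773) 0.05580582954305546
purple 103 ((420.97741699
[... 704 characters left out ...]
8, 0.27], [0.621, -0.049, 0.274], [0.624, -0.053, 0.279], [0.624, -0.052, 0.283], [0.615, -0.045, 0.289], [0.618, -0.048, 0.296], [0.618, -0.046, 0.3], [0.621, -0.048, 0.304], [0.618, -0.048, 0.308], [0.614, -0.046, 0.314]]
col 840 [0.61253605 0.08518453 0.220955  ] [0.60484732 0.070146   0.0502855 ] [0.62942231 0.0908212  0.34979793]
pink 182 ((537.6171875, 221.44955444335938), 19.28033447265625) 0.05206747104772802
blue 209 ((458.9182434082031, 280.1028137207031), 19.352874755859375) 0.052142630790158906
purple 234 ((416.41754150390625, 354.73260498046875), 19.000764846801758) 0.05229228668959984
soda [0.571 0.363 0.08 ] [0.63  0.421 0.203]
jar [ 0.638 -0.272  0.08 ] [ 0.72  -0.187  0.123]
```

```bash
cat >> h.py <<'E'
D=np.pi/180
def tool(heading,lean,flip=False):
    """tool z leaning: horizontal part towards heading (deg), lean deg from vertical; tool x horizontal at heading-90"""
    h=heading*D; l=lean*D
    z=np.array([np.sin(l)*np.cos(h),np.sin(l)*np.sin(h),-np.cos(l)])
    x=np.array([np.sin(h),-np.cos(h),0])*(-1 if flip else 1)
    return np.stack([x,np.cross(z,x),z],1)
def tooly(heading,lean,flip=False):
    "same lean, but closing line (tool y) horizontal"
    T=tool(heading,lean); s=-1 if flip else 1
    y=T[:,0]*s; return np.stack([np.cross(y,T[:,2]),y,T[:,2]],1)
def now():
    o=ctrl.get_obs(); return R.from_quat(np.array(o['eef_rot'])[[1,2,3,0]]).as_matrix(),np.array(o['eef_pos']),o
def rows(R0,p0,Rt,pt,n,say=''):
    r=R.from_matrix(R0.T@Rt).as_rotvec()/n
    M=R.from_rotvec(r).as_matrix(); S=sum(np.linalg.matrix_power(M,k) for k in range(n))
    d=np.linalg.solve(S,R0.T@(pt-p0))*1000
    print(say,n,'x',d.round(1).tolist(),r.round(4).tolist(),'|d|',np.linalg.norm(d).round(1),'deg',(np.linalg.norm(r)/D).round(2))
def wrist(Rt,q1,a):
    W=(R.from_euler('z',q1)*R.from_euler('y',a)).inv()*R.from_matrix(Rt)
    e=W.as_euler('ZYZ'); return [e[0],e[1],e[2]-np.pi/2]
seat=np.array([.610,-.0615,.255]); sh=47.5   # scale x heading
xs=np.array([np.cos(sh*D),np.sin(sh*D),0]); ys=np.array([-xs[1],xs[0],0])
bar=np.array([.469,-.278,.160]); bh=-48.1+90
yb=np.array([np.cos((bh+90)*D),np.sin((bh+90)*D),0])
E
python3 - <<'E'
from h import *
R0,p0,o=now()
for f in (0,1):
    for L in (30,40):
        print(f,L,'pick',[np.round(wrist(tool(bh,L,f),-.51,a),2) for a in (1.7,2.0)],'hang',[np.round(wrist(tool(sh,L,f),-.07,a),2) for a in (1.5,1.8)])
        print('   tin',[np.round(wrist(tooly(h,L,f),.5,1.9),2) for h in (0,48,90)],'drop',np.round(wrist(tooly(sh,L,f),-.15,1.8),2))
for f in (0,1):
    Rt=tool(bh,40,f); G=bar+.033*yb
    pre=G+.019*Rt[:,2]-.1*Rt[:,2]
    print(f,'G',G,'pre TCP',pre,'final',G+.019*Rt[:,2])
    rows(R0,p0,Rt,pre,10,'to pre'); rows(R0,p0,Rt,pre,20,'to pre')
E
```

```text
0 30 pick [array([ 0.51,  1.3 , -4.49]), array([ 0.58,  1.04, -4.66])] hang [array([ 0.42,  1.32, -4.08]), array([ 0.47,  1.05, -4.22])]
   tin [array([-0.34,  0.8 , -4.03]), array([0.24, 0.76, 1.1 ]), array([0.53, 1.04, 0.27])] drop [0.49 1.08 0.42]
0 40 pick [array([ 0.69,  1.26, -4.54]), array([0.78, 1.04, 1.52])] hang [array([ 0.57,  1.22, -4.12]), array([ 0.65,  0.97, -4.32])]
   tin [array([-0.52,  0.67, -3.9 ]), array([0.38, 0.61, 0.99]), array([0.73, 1.  , 0.17])] drop [0.68 1.02 0.32]
1 30 pick [array([ 0.51,  1.3 , -1.35]), array([ 0.58,  1.04, -1.52])] hang [array([ 0.42,  1.32, -0.94]), array([ 0.47,  1.05, -1.08])]
   tin [array([-0.34,  0.8 , -0.89]), array([ 0.24,  0.76, -2.04]), array([ 0.53,  1.04, -2.87])] drop [ 0.49  1.08 -2.73]
1 40 pick [array([ 0.69,  1.26, -1.4 ]), array([ 0.78,  1.04, -1.62])] hang [array([ 0.57,  1.22, -0.98]), array([ 0.65,  0.97, -1.18])]
   tin [array([-0.52,  0.67, -0.76]), array([ 0.38,  0.61, -2.15]), array([ 0.73,  1.  , -2.97])] drop [ 0.68  1.02 -2.82]
0 G [ 0.44696153 -0.25343772  0.16      ] pre TCP [ 0.40820835 -0.28820895  0.2220496 ] final [ 0.45605178 -0.2452815   0.14544516]
to pre 10 x [18.2, -30.1, 12.1] [0.0617, 0.0402, 0.1102] |d| 37.2 deg 7.59
to pre 20 x [8.6, -15.2, 6.4] [0.0308, 0.0201, 0.0551] |d| 18.6 deg 3.8
1 G [ 0.44696153 -0.25343772  0.16      ] pre TCP [ 0.40820835 -0.28820895  0.2220496 ] final [ 0.45605178 -0.2452815   0.14544516]
to pre 10 x [37.5, 12.5, 10.0] [-0.0449, 0.0689, -0.1897] |d| 40.8 deg 11.85
to pre 20 x [18.4, 7.1, 5.4] [-0.0224, 0.0344, -0.0949] |d| 20.4 deg 5.92
```

Emit:
{"fn": "jog_arm", "kwargs": {
  "series": [
    [[18.2, -30.1, 12.1, 0.0617, 0.0402, 0.1102, 45], [18.2, -30.1, 12.1, 0.0617, 0.0402, 0.1102, 45], [18.2, -30.1, 12.1, 0.0617, 0.0402, 0.1102, 45], [18.2, -30.1, 12.1, 0.0617, 0.0402, 0.1102, 45], [18.2, -30.1, 12.1, 0.0617, 0.0402, 0.1102, 45], [18.2, -30.1, 12.1, 0.0617, 0.0402, 0.1102, 45], [18.2, -30.1, 12.1, 0.0617, 0.0402, 0.1102, 45], [18.2, -30.1, 12.1, 0.0617, 0.0402, 0.1102, 45], [18.2, -30.1, 12.1, 0.0617, 0.0402, 0.1102, 45], [18.2, -30.1, 12.1, 0.0617, 0.0402, 0.1102, 45]]
  ]
}}

```text
time_s: 1.1
eef_pos: [0.409, -0.2875, 0.222]
eef_rot: [-0.314, 0.857, -0.385, 0.14]
wrist_force: [-0.2, -0.4, -0.2]
opening: 0.529
grasp_force: 0.0
```

Run:
```python
from h import *
R0,p0,o=now(); print(p0,o['q'].round(3),o['wrist_force'],o['opening'])
c=shot('wrist'); cv2.imwrite('pics/w1.png',c['frame'])
P=world(c); hsv=cv2.cvtColor(c['frame'],cv2.COLOR_BGR2HSV); H,S,V=[hsv[...,i].astype(int) for i in range(3)]
X,Y,Z=np.moveaxis(P,-1,0)
k=(c['z_map']>0)&(H>100)&(H<125)&(S>100)&(Z>.14)&(Z<.18)&(np.hypot(X-.469,Y+.278)<.08)
q=P[k]; print('wrist bar',len(q),q.min(0),q.max(0),np.median(q,0))
Rt=tool(bh,40); G=bar+.033*yb
rows(R0,p0,Rt,G+.019*Rt[:,2]-.06*Rt[:,2],4,'pre'); rows(R0,p0,Rt,G+.019*Rt[:,2],8,'grasp')
```

```text
[ 0.40895838 -0.2874601   0.22201399] [-1.269  0.1    1.882  0.629  1.511  0.994] [-0.17631148 -0.43060427 -0.21714795] 0.529382491265252
wrist bar 1285 [ 0.43622631 -0.3129436   0.15692647] [ 0.50005327 -0.24258721  0.16506522] [ 0.47039244 -0.28173353  0.16270766]
pre 4 x [0.0, 0.2, 9.8] [-0.0007, -0.0004, -0.0013] |d| 9.8 deg 0.08
grasp 8 x [-0.0, 0.1, 12.4] [-0.0003, -0.0002, -0.0006] |d| 12.4 deg 0.04
```

Emit:
{"fn": "jog_arm", "kwargs": {
  "series": [
    [[0, 0.1, 14, 0, 0, 0, 45], [0, 0.1, 14, 0, 0, 0, 45], [0, 0.1, 14, 0, 0, 0, 45], [0, 0.1, 14, 0, 0, 0, 45], [0, 0.1, 14, 0, 0, 0, 45], [0, 0.1, 14, 0, 0, 0, 45], [0, 0, 15.5, 0, 0, 0, 45], [0, 0, 0, 0, 0, 0, 0], [0, 0, 0, 0, 0, 0, 0], [0, 0, 0, 0, 0, 0, 0]]
  ]
}}

```text
time_s: 2.15
eef_pos: [0.4558, -0.2466, 0.1465]
eef_rot: [-0.312, 0.858, -0.383, 0.141]
wrist_force: [0.0, 0.1, -0.4]
opening: 0.068
grasp_force: 58.4
```

Run:
```python
from h import *
R0,p0,o=now(); print(p0,o['q'].round(3),o['wrist_force'],o['opening'],o['grasp_force'])
c=shot('wrist'); s=shot('side'); cv2.imwrite('pics/w2.png',np.hstack([cv2.resize(c['frame'],(400,300)),cv2.resize(s['frame'][60:300,160:480],(400,300))]))
# grasp pose in tool: bar centre relative
Rt=tool(sh,40); off=.033*ys+.019*Rt[:,2]
for nm,t in [('lift',p0+[0,0,.12])]: rows(R0,p0,R0,t,6,nm)
```

```text
[ 0.45575337 -0.24656165  0.14652754] [-1.146  0.204  1.942  0.688  1.312  0.972] [ 0.02785687  0.09164073 -0.38469609] 0.06775882342935446 58.42213153839111
lift 6 x [0.0, -12.9, -15.3] [0.0, 0.0, 0.0] |d| 20.0 deg 0.0
```

View pics/w2.png

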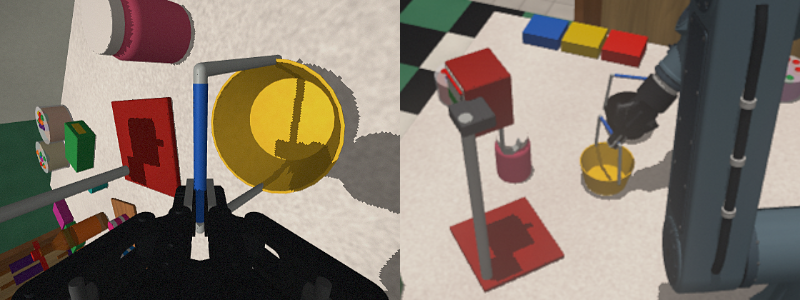

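```bash
cat >> h.py <<'E'
bt=np.array([.0325,0,-.019]) # bar centre in tool frame (set below)
def tcp_for(Rt,c): return c-Rt@bt
E
python3 - <<'E'
from h import *
R0,p0,o=now(); print('bar in tool',R0.T@(bar-p0))
a=p0+[0,0,.135]; Rt=tool(sh,40)
b=tcp_for(Rt,seat-.070*xs+[0,0,.042])
rows(R0,p0,R0,a,5,'lift'); rows(R0,a,Rt,b,7,'pre-hang')
E
```

```text
bar in tool [ 0.03232738 -0.0005536  -0.01736109]
lift 5 x [0.1, -17.4, -20.7] [0.0, 0.0, 0.0] |d| 27.0 deg 0.0
pre-hang 7 x [-7.7, -19.9, 16.4] [0.0, -0.0093, -0.0105] |d| 26.9 deg 0.8
```

Emit:
{"fn": "jog_arm", "kwargs": {
  "series": [
    [[0, -9, -10.7, 0, 0, 0, 0], [0, -13, -15.5, 0, 0, 0, 0], [0, -13, -15.5, 0, 0, 0, 0], [0, -13, -15.5, 0, 0, 0, 0], [0, -13, -15.5, 0, 0, 0, 0], [0, -13, -15.5, 0, 0, 0, 0], [0, -13, -15.3, 0, 0, 0, 0], [-4, -10, 8, 0, -0.005, -0.005, 0], [-7.7, -19.9, 16.4, 0, -0.01, -0.011, 0], [-7.7, -19.9, 16.4, 0, -0.01, -0.011, 0]]
  ]
}}

```text
time_s: 3.25
eef_pos: [0.4898, -0.1872, 0.281]
eef_rot: [-0.315, 0.865, -0.368, 0.133]
wrist_force: [-0.2, -0.3, -0.6]
opening: 0.07
grasp_force: 58.6
```

Run:
```python
from h import *
R0,p0,o=now(); print(p0,o['q'].round(3),o['wrist_force'],o['opening'],o['grasp_force'])
Rt=tool(sh,40)
b=tcp_for(Rt,seat-.070*xs+[0,0,.042])
rows(R0,p0,Rt,b,6,'pre-hang')
```

```text
[ 0.48981888 -0.18721245  0.28104977] [-1.016 -0.022  1.876  0.681  1.487  1.229] [-0.24733128 -0.32644703 -0.55733281] 0.07012795699264077 58.583144545555115
pre-hang 6 x [-5.5, -14.8, 12.1] [0.0001, -0.0065, -0.008] |d| 19.9 deg 0.59
```

Emit:
{"fn": "jog_arm", "kwargs": {
  "series": [
    [[-5.5, -14.8, 12.1, 0, -0.0065, -0.008, 0], [-5.5, -14.8, 12.1, 0, -0.0065, -0.008, 0], [-5.5, -14.8, 12.1, 0, -0.0065, -0.008, 0], [-5.5, -14.8, 12.1, 0, -0.0065, -0.008, 0], [-5.5, -14.8, 12.1, 0, -0.0065, -0.008, 0], [-5.5, -14.8, 12.1, 0, -0.0065, -0.008, 0], [0, 0, 0, 0, 0, 0, 0], [0, 0, 0, 0, 0, 0, 0], [0, 0, 0, 0, 0, 0, 0], [0, 0, 0, 0, 0, 0, 0]]
  ]
}}

```text
time_s: 4.25
eef_pos: [0.5463, -0.084, 0.2827]
eef_rot: [-0.318, 0.876, -0.341, 0.124]
wrist_force: [0.4, 0.5, -1.6]
opening: 0.063
grasp_force: 58.6
```

Run:
```python
from h import *
R0,p0,o=now(); print(p0,o['q'].round(3),o['wrist_force'],o['opening'],o['grasp_force'])
F=[]
for n in ['top','side','wrist']:
    c=shot(n); F.append(c['frame']); P=world(c); hsv=cv2.cvtColor(c['frame'],cv2.COLOR_BGR2HSV); H,S,V=[hsv[...,i].astype(int) for i in range(3)]
    X,Y,Z=np.moveaxis(P,-1,0)
    e=seat-.070*xs
    k=(c['z_map']>0)&(H>100)&(H<125)&(S>100)&(Z>.24)&(Z<.34)&(np.hypot(X-e[0],Y-e[1])<.09)
    q=P[k]-e
    if len(q)>5:
        l=np.stack([q@xs,q@ys,q[:,2]],1); print(n,len(q),'bar in scale rel',l.min(0).round(4),l.max(0).round(4),np.median(l,0).round(4))
        print('  slope z/y, x/y',np.polyfit(l[:,1],l[:,2],1).round(4),np.polyfit(l[:,1],l[:,0],1).round(4))
    q=P[(c['z_map']>0)&(H>18)&(H<32)&(S>130)&(Z>.1)&(Z<.26)&(np.hypot(X-e[0],Y-e[1])<.12)]-e
    l=np.stack([q@xs,q@ys,q[:,2]],1); print(n,'yellow',len(q),l.min(0).round(3),l.max(0).round(3))
a=cv2.resize(F[1][60:300,120:440],(560,420)); 
cv2.imwrite('pics/v3.png',np.hstack([cv2.resize(a,(400,300)),cv2.resize(F[2],(400,300))]))
Rt=tool(sh,40)
rows(R0,p0,Rt,tcp_for(Rt,seat+[0,0,.042]),7,'in')
```

```text
[ 0.54633549 -0.08400404  0.28268958] [-0.776 -0.035  1.885  0.713  1.378  1.364] [ 0.42213564  0.507107   -1.63273381] 0.06337877537121449 58.596569895744324
top 35 bar in scale rel [-0.0039 -0.0457  0.0409] [ 0.0027 -0.0001  0.052 ] [-0.0014 -0.0217  0.0462]
  slope z/y, x/y [0.0028 0.0464] [0.0483 0.0002]
top yellow 700 [-0.048 -0.062 -0.124] [ 0.061  0.061 -0.045]
side 45 bar in scale rel [-0.0051 -0.0455  0.0398] [0.0012 0.0127 0.0468] [-0.0014 -0.015   0.0424]
  slope z/y, x/y [-0.0008  0.0426] [-0.0101 -0.0017]
side yellow 1593 [-0.066 -0.063 -0.123] [ 0.064  0.068 -0.003]
wrist 4548 bar in scale rel [-0.0881 -0.045   0.0243] [0.0168 0.0537 0.0848] [-0.0036  0.0051  0.0446]
  slope z/y, x/y [0.1617 0.0483] [-0.3986 -0.0137]
wrist yellow 27133 [-0.064 -0.063 -0.119] [0.062 0.063 0.001]
in 7 x [-0.1, -7.8, 6.6] [0.0001, -0.0001, -0.0] |d| 10.3 deg 0.01
```

View pics/v3.png

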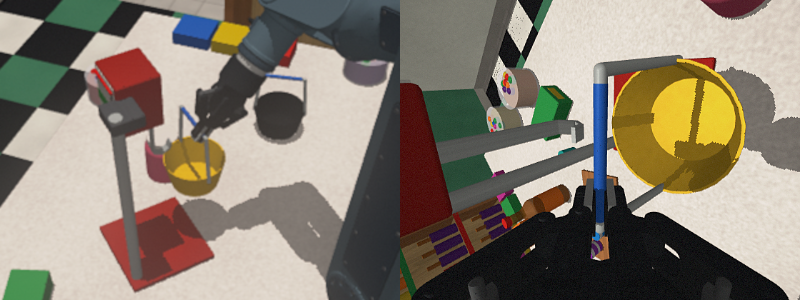

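Emit:
{"fn": "jog_arm", "kwargs": {
  "series": [
    [[-0.1, -7.8, 6.6, 0, 0, 0, 0], [-0.1, -7.8, 6.6, 0, 0, 0, 0], [-0.1, -7.8, 6.6, 0, 0, 0, 0], [-0.1, -7.8, 6.6, 0, 0, 0, 0], [-0.1, -7.8, 6.6, 0, 0, 0, 0], [-0.1, -7.8, 6.6, 0, 0, 0, 0], [-0.1, -7.8, 6.6, 0, 0, 0, 0], [0, 0, 0, 0, 0, 0, 0], [0, 0, 0, 0, 0, 0, 0], [0, 0, 0, 0, 0, 0, 0]]
  ]
}}

```text
time_s: 5.4
eef_pos: [0.5945, -0.0299, 0.2826]
eef_rot: [-0.319, 0.876, -0.34, 0.124]
wrist_force: [-0.5, -0.1, -1.5]
opening: 0.064
grasp_force: 71.0
```

Run:
```python
from h import *
R0,p0,o=now(); print(p0,o['q'].round(3),o['wrist_force'],o['opening'],o['grasp_force'])
for n in ['top','side','wrist']:
    c=shot(n); P=world(c); hsv=cv2.cvtColor(c['frame'],cv2.COLOR_BGR2HSV); H,S,V=[hsv[...,i].astype(int) for i in range(3)]
    q=P-seat; x,y,z=q@xs,q@ys,q[...,2]; ok=c['z_map']>0
    k=ok&(S>100)&(H>100)&(H<125)&(abs(x)<.02)&(abs(y)<.06)&(abs(z-.042)<.02); print(n,'bar',k.sum(),x[k].min() if k.any() else 0,x[k].max() if k.any() else 0,np.median(z[k]))
    k=ok&(S<60)&(abs(x)<.032)&(abs(y)<.014)&(z>-.02)&(z<.1)
    l=np.stack([x[k],y[k],z[k]],1); l=l[np.argsort(l[:,2])]; print('hook',k.sum(),l[::max(1,len(l)//16)].round(3).tolist())
cv2.imwrite('pics/w4.png',c['frame'])
Rt=tool(sh,40)
rows(R0,p0,Rt,tcp_for(Rt,seat+[0,0,.0]),5,'down'); rows(R0,p0,Rt,tcp_for(Rt,seat+[0,0,-.02]),8,'down20')
```

```text
[ 0.59453342 -0.02986578  0.282618  ] [-0.62   0.013  1.839  0.729  1.28   1.477] [-0.50797951 -0.13064167 -1.51701032] 0.06428155396567616 71.01191997528076
top bar 26 -0.001886865821782944 0.0034451241148493847 0.04750179170272073
hook 15 [[0.001, -0.005, -0.004], [0.002, -0.006, 0.003], [0.006, -0.003, 0.042], [0.006, -0.012, 0.042], [0.014, -0.004, 0.043], [0.005, 0.001, 0.044], [-0.001, -0.005, 0.045], [0.005, -0.007, 0.045], [-0.003, 0.006, 0.047], [-0.003, 0.002, 0.048], [0.001, 0.006, 0.048], [0.014, -0.004, 0.051], [0.014, -0.003, 0.064], [0.014, 0.001, 0.064], [0.014, -0.007, 0.066]]
side bar 16 -0.00032021242653960046 0.003021289995540742 0.04343807871833083
hook 81 [[0.009, 0.004, -0.002], [0.015, 0.008, 0.005], [0.017, 0.006, 0.007], [0.015, 0.009, 0.012], [0.016, 0.011, 0.018], [0.014, 0.007, 0.023], [0.015, 0.005, 0.026], [0.014, -0.007, 0.031], [0.015, 0.0, 0.034], [0.012, 0.006, 0.038], [-0.005, -0.002, 0.04], [-0.004, 0.006, 0.044], [0.016, 0.004, 0.048], [0.016, -0.007, 0.051], [0.016, -0.0, 0.054], [0.014, 0.008, 0.06], [0.015, 0.011, 0.069]]
wrist bar 3441 -0.019839478018652594 0.018927008711399077 0.04394989893269041
hook 7151 [[0.002, -0.007, -0.007], [-0.005, 0.003, -0.001], [0.011, -0.007, 0.001], [0.016, -0.005, 0.008], [0.015, -0.008, 0.016], [0.015, 0.002, 0.038], [0.016, -0.002, 0.047], [0.018, -0.008, 0.056], [0.015, -0.007, 0.063], [0.015, 0.003, 0.069], [0.016, 0.004, 0.075], [0.015, 0.005, 0.08], [0.016, -0.002, 0.085], [0.015, -0.003, 0.089], [0.015, -0.002, 0.093], [0.019, -0.007, 0.096], [0.015, -0.004, 0.1]]
down 5 x [0.1, 5.5, 6.4] [0.0, 0.0, 0.0002] |d| 8.4 deg 0.01
down20 8 x [0.0, 5.1, 5.9] [0.0, 0.0, 0.0001] |d| 7.8 deg 0.01
```

View pics/w4.png

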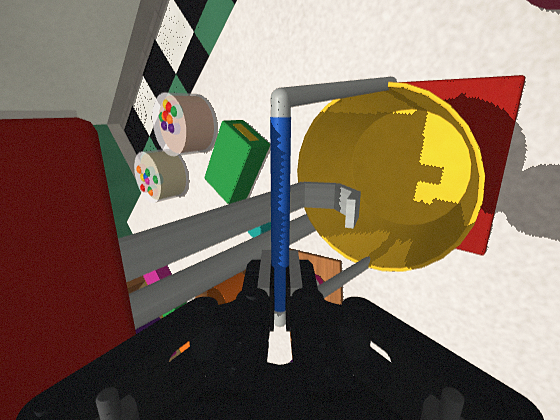

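Emit:
{"fn": "jog_arm", "kwargs": {
  "series": [
    [[0, 4.8, 5.6, 0, 0, 0, 0], [0, 4.8, 5.6, 0, 0, 0, 0], [0, 4.8, 5.6, 0, 0, 0, 0], [0, 4.8, 5.6, 0, 0, 0, 0], [0, 4.8, 5.6, 0, 0, 0, 0], [0, 4.8, 5.6, 0, 0, 0, 0], [0, 4.8, 5.6, 0, 0, 0, 0], [0, 4.8, 5.6, 0, 0, 0, 0], [0, 0, 0, 0, 0, 0, 0], [0, 0, 0, 0, 0, 0, 0]]
  ]
}}

```text
time_s: 6.55
eef_pos: [0.5939, -0.0306, 0.2235]
eef_rot: [-0.319, 0.876, -0.34, 0.124]
wrist_force: [-0.8, 0.1, 0.2]
opening: 0.064
grasp_force: 71.3
```

Run:
```python
from h import *
R0,p0,o=now(); print(p0,o['wrist_force'],o['torque'],o['opening'],o['grasp_force'])
c=shot('wrist'); P=world(c); hsv=cv2.cvtColor(c['frame'],cv2.COLOR_BGR2HSV); H,S,V=[hsv[...,i].astype(int) for i in range(3)]
q=P-seat; x,y,z=q@xs,q@ys,q[...,2]; ok=c['z_map']>0
k=ok&(S<60)&(abs(x)<.032)&(abs(y)<.009)&(z>-.05)&(z<.04)
l=np.stack([x[k],y[k],z[k]],1); l=l[np.argsort(l[:,2])]; print('hook',k.sum(),l[::max(1,len(l)//16)].round(3).tolist())
Rt=tool(sh,40); print('bar now', (R0@bt+p0-seat)@xs,(R0@bt+p0-seat)@ys,(R0@bt+p0-seat)[2])
```

```text
[ 0.59392467 -0.03061349  0.22349896] [-0.84825329  0.11729516  0.21744991] [-0.36442506  0.26292924  0.05658087] 0.06419168955061981 71.261225938797
hook 6246 [[-0.001, -0.007, -0.027], [0.011, -0.006, -0.018], [0.015, -0.003, -0.016], [0.015, -0.003, -0.012], [-0.02, 0.005, -0.008], [0.015, -0.001, -0.004], [-0.017, 0.001, -0.002], [0.016, -0.006, 0.003], [0.015, 0.006, 0.008], [0.019, -0.007, 0.014], [0.015, 0.001, 0.018], [0.016, -0.003, 0.023], [0.014, -0.006, 0.027], [0.015, 0.001, 0.03], [0.015, 0.002, 0.034], [0.016, 0.006, 0.037], [0.015, 0.002, 0.04]]
bar now -0.0002833476454570633 0.0002147285169360768 -0.0169397137614834
```

Emit:
{"fn": "jog_arm", "kwargs": {
  "series": [
    [[0, 0, 0, 0, 0, 0, 10], [0, 0, 0, 0, 0, 0, 15], [0, 0, 0, 0, 0, 0, 20], [0, 0, 0, 0, 0, 0, 25], [0, 0, 0, 0, 0, 0, 30], [0, 0, 0, 0, 0, 0, 34], [0, 0, 0, 0, 0, 0, 36], [0, 0, 0, 0, 0, 0, 36], [0, 0, 0, 0, 0, 0, 36], [0, 0, 0, 0, 0, 0, 36]]
  ]
}}

```text
time_s: 7.6
eef_pos: [0.5939, -0.0306, 0.2235]
eef_rot: [-0.319, 0.876, -0.34, 0.124]
wrist_force: [0.4, 0.1, 0.1]
opening: 0.419
grasp_force: 0.0
```

Run:
```python
from h import *
R0,p0,o=now(); print(p0,o['wrist_force'],o['opening'],o['grasp_force'])
F=[]
for n in ['side','wrist']:
    c=shot(n); F.append(c['frame'])
P=world(c); hsv=cv2.cvtColor(c['frame'],cv2.COLOR_BGR2HSV); H,S,V=[hsv[...,i].astype(int) for i in range(3)]
q=P-seat; x,y,z=q@xs,q@ys,q[...,2]; ok=c['z_map']>0
k=ok&(S>100)&(H>100)&(H<125)&(abs(x)<.03)&(abs(y)<.05)&(z>-.08)&(z<.02); print('bar',k.sum(),np.median(x[k]),np.percentile(z[k],[5,50,95]),np.polyfit(y[k],z[k],1))
cv2.imwrite('pics/v5.png',np.hstack([cv2.resize(F[0][60:300,120:440],(400,300)),cv2.resize(F[1],(400,300))]))
```

```text
[ 0.59388568 -0.03058979  0.22350753] [0.43344871 0.06384131 0.08820921] 0.41903459940121085 0.0
bar 3732 -0.0018932085232449029 [-0.01997293 -0.01589936 -0.01435112] [ 0.00877022 -0.01613982]
```

View pics/v5.png

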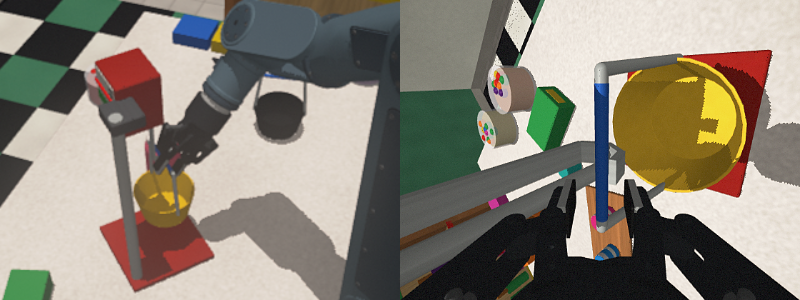

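```bash
cat >> h.py <<'E'
tins=dict(pink=(.540,.221),blue=(.461,.279),purple=(.4187,.354))
def hook(c):
    "median hook travel from blue bar seen by camera c (axis rel. to seat height)"
    P=world(c); hsv=cv2.cvtColor(c['frame'],cv2.COLOR_BGR2HSV); H,S=hsv[...,0].astype(int),hsv[...,1]
    q=P-seat; x,y,z=q@xs,q@ys,q[...,2]
    k=(c['z_map']>0)&(S>100)&(H>100)&(H<125)&(abs(x)<.03)&(abs(y)<.05)&(z>-.08)&(z<.02)
    return k.sum(), (np.percentile(z[k],[10,50,90])-.003).round(4), np.median(x[k]).round(4)
E
python3 - <<'E'
from h import *
R0,p0,o=now()
a=p0-.09*R0[:,2]; Rt=tooly(47,35)
b=np.array([.43,.06,.27]); t=np.array([*tins['blue'],.043])+.019*Rt[:,2]; pre=t-.08*Rt[:,2]
print(a,pre,t)
Rm=R.from_matrix(R0)*R.from_rotvec(R.from_matrix(R0.T@Rt).as_rotvec()*.5)
rows(R0,p0,R0,a,6,'ret'); rows(R0,a,Rm.as_matrix(),b,8,'mid'); rows(Rm.as_matrix(),b,Rt,pre,8,'pre')
E
```

```text
[ 0.55485514 -0.07322267  0.29249889] [0.43713813 0.25341128 0.09296827] [0.46843239 0.28697026 0.02743611]
ret 6 x [-0.0, 0.0, -15.0] [0.0, 0.0, 0.0] |d| 15.0 deg 0.0
mid 8 x [-22.1, -7.4, 3.6] [-0.0045, -0.004, -0.0976] |d| 23.6 deg 5.6
pre 8 x [-5.2, -15.0, 28.9] [-0.0045, -0.004, -0.0976] |d| 33.0 deg 5.6
```

Emit:
{"fn": "jog_arm", "kwargs": {
  "series": [
    [[0, 0, -10, 0, 0, 0, 36], [0, 0, -20, 0, 0, 0, 36], [0, 0, -20, 0, 0, 0, 36], [0, 0, -20, 0, 0, 0, 36], [0, 0, -20, 0, 0, 0, 36], [-22, -7.4, 3.6, -0.0045, -0.004, -0.0976, 60], [-22, -7.4, 3.6, -0.0045, -0.004, -0.0976, 60], [-22, -7.4, 3.6, -0.0045, -0.004, -0.0976, 60], [-22, -7.4, 3.6, -0.0045, -0.004, -0.0976, 60], [-22, -7.4, 3.6, -0.0045, -0.004, -0.0976, 60]]
  ]
}}

```text
time_s: 8.7
eef_pos: [0.4851, 0.0207, 0.2893]
eef_rot: [-0.272, 0.937, -0.115, 0.186]
wrist_force: [-0.4, -0.4, 0.1]
opening: 0.702
grasp_force: 0.0
```

Emit:
{"fn": "jog_arm", "kwargs": {
  "series": [
    [[-22, -7.4, 3.6, -0.0045, -0.004, -0.0976, 60], [-22, -7.4, 3.6, -0.0045, -0.004, -0.0976, 60], [-22, -7.4, 3.6, -0.0045, -0.004, -0.0976, 60], [-5, -15, 25, -0.0045, -0.004, -0.0976, 60], [-5, -15, 25, -0.0045, -0.004, -0.0976, 60], [-5, -15, 25, -0.0045, -0.004, -0.0976, 60], [-5, -15, 25, -0.0045, -0.004, -0.0976, 60], [-5, -15, 25, -0.0045, -0.004, -0.0976, 60], [-5, -15, 25, -0.0045, -0.004, -0.0976, 60], [-5, -15, 25, -0.0045, -0.004, -0.0976, 60]]
  ]
}}

```text
time_s: 9.7
eef_pos: [0.4307, 0.2211, 0.1417]
eef_rot: [-0.135, 0.89, 0.339, 0.272]
wrist_force: [0.1, 0.5, 0.3]
opening: 0.703
grasp_force: 0.0
```

Run:
```python
from h import *
R0,p0,o=now(); print(p0,o['q'].round(3),o['wrist_force'],o['opening'])
s=shot('side'); t=shot('top'); c=shot('wrist'); print('hook',hook(s),hook(t))
cv2.imwrite('pics/v6.png',np.hstack([cv2.resize(s['frame'],(400,300)),cv2.resize(c['frame'],(400,300))]))
Rt=tooly(47,35); t=np.array([*tins['blue'],.043])+.019*Rt[:,2]; pre=t-.06*Rt[:,2]
rows(R0,p0,Rt,pre,5,'pre')
P=world(c)
for n,(a,b) in tins.items():
    k=(c['z_map']>0)&(np.hypot(P[...,0]-a,P[...,1]-b)<.03)&(P[...,2]>.049)&(P[...,2]<.06); q=P[k]
    if len(q)>20: print(n,len(q),cv2.minEnclosingCircle((q[:,:2]*1000).astype(np.float32)),np.median(q[:,2]))
```

```text
[0.43074943 0.22107661 0.14166243] [-0.107 -0.237  2.347  0.726  0.775  0.27 ] [0.07771417 0.49938385 0.2991665 ] 0.7034765309604186
hook (np.int64(16), array([-0.0219, -0.02  , -0.0172]), np.float64(-0.0002)) (np.int64(47), array([-0.0203, -0.0165, -0.0124]), np.float64(0.0002))
pre 5 x [-1.2, -3.4, 15.2] [-0.0007, -0.0011, -0.0186] |d| 15.6 deg 1.07
pink 1359 ((541.5499877929688, 222.50881958007812), 18.7477970123291) 0.05347649719741912
blue 1323 ((461.7403869628906, 280.6824645996094), 18.559186935424805) 0.05345082866918496
purple 1199 ((419.12255859375, 354.84796142578125), 18.751367568969727) 0.053340876023153655
```

View pics/v6.png

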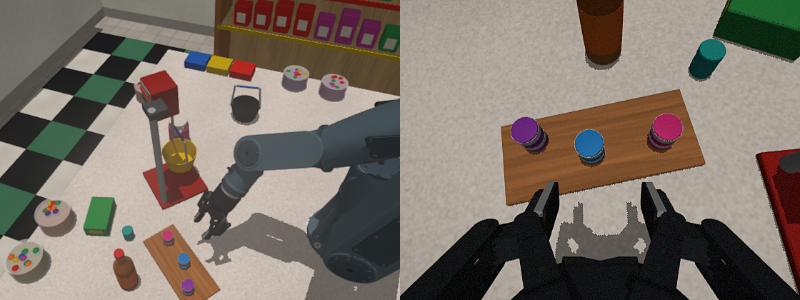

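Emit:
{"fn": "jog_arm", "kwargs": {
  "series": [
    [[-1.2, -3.4, 15.2, -0.0007, -0.0011, -0.0186, 60], [-1.2, -3.4, 15.2, -0.0007, -0.0011, -0.0186, 60], [-1.2, -3.4, 15.2, -0.0007, -0.0011, -0.0186, 60], [-1.2, -3.4, 15.2, -0.0007, -0.0011, -0.0186, 60], [-1.2, -3.6, 15.2, -0.0007, -0.0011, -0.0186, 60], [0, 0, 15, 0, 0, 0, 60], [0, 0, 15, 0, 0, 0, 60], [0, 0, 12, 0, 0, 0, 60], [0, 0, 12, 0, 0, 0, 60], [0, 0, 6, 0, 0, 0, 60]]
  ]
}}

```text
time_s: 10.85
eef_pos: [0.47, 0.2862, 0.0282]
eef_rot: [-0.121, 0.876, 0.377, 0.276]
wrist_force: [0.5, -0.3, -0.6]
opening: 0.701
grasp_force: 0.0
```

Run:
```python
from h import *
R0,p0,o=now(); print(p0,o['q'].round(3),o['wrist_force'],o['opening'])
Rt=tooly(47,35); t=np.array([.461,.280,.043])+.019*Rt[:,2]; rows(R0,p0,Rt,t,1,'err')
```

```text
[0.47003479 0.28620515 0.0282434 ] [ 0.098  0.223  2.229  1.111  0.437 -0.118] [ 0.48113963 -0.27468777 -0.58754088] 0.7014055896667474
err 1 x [-0.3, -2.4, 0.8] [0.0001, -0.0011, -0.0073] |d| 2.5 deg 0.42
```

Emit:
{"fn": "jog_arm", "kwargs": {
  "series": [
    [[-0.3, -2.4, 0.8, 0, -0.001, -0.007, 60], [0, 0, 0, 0, 0, 0, 20], [0, 0, 0, 0, 0, 0, 20], [0, 0, 0, 0, 0, 0, 20], [0, 0, 0, 0, 0, 0, 20], [5.7, 0, -8.2, 0, 0, 0, 20], [5.7, 0, -8.2, 0, 0, 0, 20], [11.5, 0, -16.4, 0, 0, 0, 20], [11.5, 0, -16.4, 0, 0, 0, 20], [11.5, 0, -16.4, 0, 0, 0, 20]]
  ]
}}

```text
time_s: 11.85
eef_pos: [0.4657, 0.2884, 0.107]
eef_rot: [-0.12, 0.875, 0.381, 0.274]
wrist_force: [-1.6, 0.0, -1.2]
opening: 0.406
grasp_force: 59.8
```

```bash
cat >> h.py <<'E'
def drop(x,y,dz,rimz,lean=35):
    "tcp pose so the grasp point's tool line hits scale (x,y) at tcp; dz = tcp height rel. rim"
    Rt=tooly(sh,lean); g=seat+x*xs+y*ys; g[2]=rimz+dz
    p=g+.019*np.sin(lean*D)*xs  # tin axis goes through grasp point, tcp is ahead of it
    return Rt,p
E
python3 - <<'E'
from h import *
R0,p0,o=now(); print(p0,o['q'].round(3),o['wrist_force'],o['opening'],o['grasp_force'])
rim=.255-.0195-.095
Rt,p=drop(-.030,.012,-.012,rim); pre=p+[0,0,.10]-.09*xs
mid=np.array([.43,.08,.26]); Rm=R.from_rotvec(R.from_matrix(R0.T@Rt).as_rotvec()*.6); Rm=R0@Rm.as_matrix()
print('drop',p,'pre',pre); rows(R0,p0,Rm,mid,7,'mid'); rows(Rm,mid,Rt,pre,6,'pre')
E
```

```text
[0.46571946 0.28840024 0.10698533] [0.106 0.005 2.225 0.772 0.568 0.263] [-1.63462139  0.04584538 -1.24651382] 0.406065064403247 59.78452920913696
drop [ 0.58824752 -0.06747642  0.1285    ] pre [ 0.5274444  -0.13383138  0.2285    ]
mid 7 x [-8.3, 16.5, -32.4] [0.0003, 0.0003, -0.0005] |d| 37.3 deg 0.04
pre 6 x [-15.5, 36.1, -4.4] [0.0002, 0.0002, -0.0004] |d| 39.5 deg 0.03
```

Run:
```python
from h import *
R0,p0,o=now()
rim=.255-.0195-.095; L=42
Rt,a=drop(-.125,.012,.075,rim,L); _,b=drop(-.036,.012,.028,rim,L); _,c=drop(-.030,.012,-.012,rim,L)
mid=np.array([.43,.08,.25])
print(a,b,c); rows(R0,p0,Rt,mid,7,'mid'); rows(Rt,mid,Rt,a,6,'pre'); rows(Rt,a,Rt,b,5,'entry');rows(Rt,b,Rt,c,4,'drop')
```

```text
[ 0.525293   -0.13617922  0.2155    ] [ 0.58542053 -0.07056154  0.1685    ] [ 0.58947407 -0.06613788  0.1285    ]
mid 7 x [-7.4, 16.4, -31.7] [0.0005, 0.0179, -0.0008] |d| 36.5 deg 1.03
pre 6 x [-15.6, 36.1, -6.3] [0.0, 0.0, 0.0] |d| 39.8 deg 0.0
entry 5 x [6.9, 0.0, 18.9] [0.0, 0.0, 0.0] |d| 20.1 deg 0.0
drop 4 x [-5.6, -0.0, 8.4] [0.0, 0.0, 0.0] |d| 10.1 deg 0.0
```

Emit:
{"fn": "jog_arm", "kwargs": {
  "series": [
    [[-4, 8, -16, 0, 0.009, 0, 20], [-7.4, 16.4, -31.7, 0.0005, 0.0179, -0.0008, 20], [-7.4, 16.4, -31.7, 0.0005, 0.0179, -0.0008, 20], [-7.4, 16.4, -31.7, 0.0005, 0.0179, -0.0008, 20], [-7.4, 16.4, -31.7, 0.0005, 0.0179, -0.0008, 20], [-7.4, 16.4, -31.7, 0.0005, 0.0179, -0.0008, 20], [-7.4, 16.4, -31.7, 0.0005, 0.0179, -0.0008, 20], [-12, 26, -18, 0, 0.009, 0, 20], [-15.6, 36, -6.3, 0, 0, 0, 20], [-15.6, 36, -6.3, 0, 0, 0, 20]]
  ]
}}

```text
time_s: 12.85
eef_pos: [0.4698, -0.0114, 0.2343]
eef_rot: [-0.143, 0.855, 0.376, 0.329]
wrist_force: [0.6, -0.2, 0.5]
opening: 0.407
grasp_force: 59.8
```

Run:
```python
from h import *
R0,p0,o=now(); print(p0,o['q'].round(3),o['opening'],o['grasp_force'])
s=shot('side'); print('hook',hook(s))
rim=.255-.0195-.095; L=42
Rt,a=drop(-.125,.012,.075,rim,L); _,b=drop(-.036,.012,.028,rim,L); _,c=drop(-.030,.012,-.012,rim,L)
rows(R0,p0,Rt,a,5,'pre'); rows(R0,p0,Rt,b,10,'entry direct'); rows(Rt,a,Rt,b,5,'entry')
```

```text
[ 0.46975373 -0.01136834  0.23434716] [-0.806 -0.233  2.18   0.758  1.332 -0.303] 0.4069136272160008 59.81200039386749
hook (np.int64(21), array([-0.0214, -0.0191, -0.0175]), np.float64(-0.0009))
pre 5 x [-10.6, 25.1, -4.4] [0.0008, -0.0001, 0.0001] |d| 27.6 deg 0.04
entry direct 10 x [-1.8, 12.5, 7.2] [0.0004, -0.0, 0.0] |d| 14.6 deg 0.02
entry 5 x [6.9, 0.0, 18.9] [0.0, 0.0, 0.0] |d| 20.1 deg 0.0
```

Emit:
{"fn": "jog_arm", "kwargs": {
  "series": [
    [[-10.6, 25.1, -4.4, 0.0008, 0, 0, 20], [-10.6, 25.1, -4.4, 0.0008, 0, 0, 20], [-10.6, 25.1, -4.4, 0.0008, 0, 0, 20], [-10.6, 25.1, -4.4, 0.0008, 0, 0, 20], [-10.6, 25.1, -4.4, 0.0008, 0, 0, 20], [6.9, 0, 18.9, 0, 0, 0, 20], [6.9, 0, 18.9, 0, 0, 0, 20], [6.9, 0, 18.9, 0, 0, 0, 20], [0, 0, 0, 0, 0, 0, 20], [0, 0, 0, 0, 0, 0, 20]]
  ]
}}

```text
time_s: 13.9
eef_pos: [0.561, -0.0939, 0.1863]
eef_rot: [-0.146, 0.854, 0.377, 0.327]
wrist_force: [0.3, -0.3, -0.9]
opening: 0.403
grasp_force: 60.2
```

Run:
```python
from h import *
R0,p0,o=now(); print(p0,o['q'].round(3),o['opening'],o['grasp_force'])
w=shot('wrist'); s=shot('side'); print('hook',hook(s),hook(w))
cv2.imwrite('pics/v7.png',np.hstack([cv2.resize(s['frame'][60:300,120:440],(400,300)),cv2.resize(w['frame'],(400,300))]))
rim=.255-.0195-.095; L=42
Rt,b=drop(-.036,.012,.028,rim,L); _,c=drop(-.030,.012,-.012,rim,L)
rows(R0,p0,Rt,b,3,'entry'); rows(Rt,b,Rt,c,5,'drop')
P=world(w); q=P-seat; x,y,z=q@xs,q@ys,P[...,2]; hsv=cv2.cvtColor(w['frame'],cv2.COLOR_BGR2HSV)
k=(w['z_map']>0)&(hsv[...,0]>18)&(hsv[...,0]<32)&(hsv[...,1]>130)&(np.hypot(x,y)<.1)
print('yellow',x[k].min(),x[k].max(),y[k].min(),y[k].max(),np.percentile(z[k],99))
```

```text
[ 0.56104569 -0.09389251  0.18632147] [-0.787  0.148  1.927  0.787  1.236 -0.383] 0.4033411645588896 60.173707008361816
hook (np.int64(30), array([-0.0216, -0.02  , -0.017 ]), np.float64(-0.0005)) (np.int64(3569), array([-0.0216, -0.0189, -0.0177]), np.float64(-0.0018))
entry 3 x [4.4, 0.8, 11.9] [-0.0015, -0.0002, 0.0] |d| 12.7 deg 0.08
drop 5 x [-4.5, -0.0, 6.7] [0.0, 0.0, 0.0] |d| 8.1 deg 0.0
yellow -0.09976264480521707 0.06328229655334142 -0.06278033883034964 0.06299135144671271 0.14160344550779194
```

View pics/v7.png

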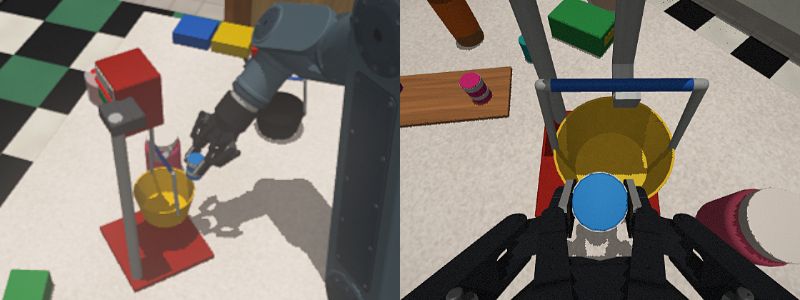

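Emit:
{"fn": "jog_arm", "kwargs": {
  "series": [
    [[4.4, 0.8, 11.9, -0.0015, 0, 0, 20], [4.4, 0.8, 11.9, -0.0015, 0, 0, 20], [4.4, 0.8, 11.9, -0.0015, 0, 0, 20], [-4.5, 0, 6.7, 0, 0, 0, 20], [-4.5, 0, 6.7, 0, 0, 0, 20], [-4.5, 0, 6.7, 0, 0, 0, 20], [-4.5, 0, 6.7, 0, 0, 0, 20], [-4.5, 0, 6.7, 0, 0, 0, 20], [0, 0, 0, 0, 0, 0, 20], [0, 0, 0, 0, 0, 0, 20]]
  ]
}}

```text
time_s: 15.0
eef_pos: [0.5899, -0.067, 0.1287]
eef_rot: [-0.144, 0.855, 0.375, 0.329]
wrist_force: [-0.0, -0.4, -1.1]
opening: 0.403
grasp_force: 60.2
```

Run:
```python
from h import *
R0,p0,o=now(); print(p0,o['wrist_force'],o['opening'],o['grasp_force'])
rim=.255-.0195-.095; L=42
Rt,c=drop(-.030,.012,-.012,rim,L); rows(R0,p0,Rt,c,1,'err')
w=shot('wrist'); print('hook',hook(w))
```

```text
[ 0.58987117 -0.06702243  0.12869476] [-0.04171301 -0.35075436 -1.11377326] 0.40257687739972475 60.173728466033936
err 1 x [0.2, -0.9, 0.4] [0.0012, -0.0011, -0.0008] |d| 1.0 deg 0.1
hook (np.int64(14500), array([-0.0219, -0.0189, -0.0177]), np.float64(-0.002))
```

Emit:
{"fn": "jog_arm", "kwargs": {
  "series": [
    [[0, 0, 0, 0, 0, 0, 42], [0, 0, 0, 0, 0, 0, 46], [0, 0, 0, 0, 0, 0, 50], [0, 0, 0, 0, 0, 0, 50], [0, 0, 0, 0, 0, 0, 50], [0, 0, 0, 0, 0, 0, 50], [4.5, 0, -6.7, 0, 0, 0, 50], [4.5, 0, -6.7, 0, 0, 0, 50], [9, 0, -13.4, 0, 0, 0, 50], [4.5, 0, -8, 0, 0, 0, 50]]
  ]
}}

```text
time_s: 16.05
eef_pos: [0.586, -0.0724, 0.1721]
eef_rot: [-0.143, 0.854, 0.376, 0.329]
wrist_force: [0.9, 0.2, 0.0]
opening: 0.584
grasp_force: 0.0
```

Emit:
{"fn": "jog_arm", "kwargs": {
  "series": [
    [[-6.9, 0, -18.9, 0, 0, 0, 50], [-6.9, 0, -18.9, 0, 0, 0, 50], [-6.9, 0, -18.9, 0, 0, 0, 50], [-6.9, 0, -18.9, 0, 0, 0, 50], [-6.9, 0, -18.9, 0, 0, 0, 50], [0, 0, 0, 0, 0, 0, 60], [0, 0, 0, 0, 0, 0, 60], [0, 0, 0, 0, 0, 0, 60], [0, 0, 0, 0, 0, 0, 60], [0, 0, 0, 0, 0, 0, 60]]
  ]
}}

```text
time_s: 17.05
eef_pos: [0.5253, -0.1365, 0.2165]
eef_rot: [-0.144, 0.854, 0.376, 0.329]
wrist_force: [0.1, -0.1, -1.4]
opening: 0.704
grasp_force: 0.0
```

Run:
```python
from h import *
R0,p0,o=now(); print(p0,o['wrist_force'],o['opening'],o['grasp_force'])
w=shot('wrist'); s=shot('side'); print('hook',hook(s),hook(w))
cv2.imwrite('pics/v8.png',np.hstack([cv2.resize(s['frame'][60:300,120:440],(400,300)),cv2.resize(w['frame'],(400,300))]))
Rt=tooly(47,35); t=np.array([.419,.3545,.043])+.019*Rt[:,2]; pre=t-.075*Rt[:,2]
m=np.array([.42,.08,.25]); print(t,pre)
rows(R0,p0,Rt,m,7,'mid'); rows(Rt,m,Rt,pre,8,'pre'); rows(Rt,pre,Rt,t,5,'t')
P=world(w); q=P-seat; x,y,z=q@xs,q@ys,P[...,2]; hsv=cv2.cvtColor(w['frame'],cv2.COLOR_BGR2HSV)
k=(w['z_map']>0)&(hsv[...,0]>95)&(hsv[...,0]<118)&(hsv[...,1]>100)&(np.hypot(x,y)<.07)&(z<.18)
print('tin in pail',k.sum(),np.median(x[k]),np.median(y[k]),np.percentile(z[k],[5,50,95]))
```

```text
[ 0.52529105 -0.13652098  0.2164974 ] [ 0.13454194 -0.05997827 -1.35856284] 0.7044453364387162 0.0
hook (np.int64(22), array([-0.0384, -0.0364, -0.0345]), np.float64(-0.0009)) (np.int64(1553), array([-0.0382, -0.0356, -0.0342]), np.float64(-0.0018))
[0.42643239 0.36247026 0.02743611] [0.39709402 0.33100871 0.08887251]
mid 7 x [12.7, -32.0, 4.2] [-0.0007, -0.0176, 0.001] |d| 34.7 deg 1.01
pre 8 x [5.6, -23.5, 28.5] [0.0, 0.0, 0.0] |d| 37.4 deg 0.0
t 5 x [0.0, -0.0, 15.0] [0.0, 0.0, 0.0] |d| 15.0 deg 0.0
tin in pail 1027 -0.01729360887758799 0.00948630425847169 [0.08194946 0.10623477 0.10791197]
```

View pics/v8.png

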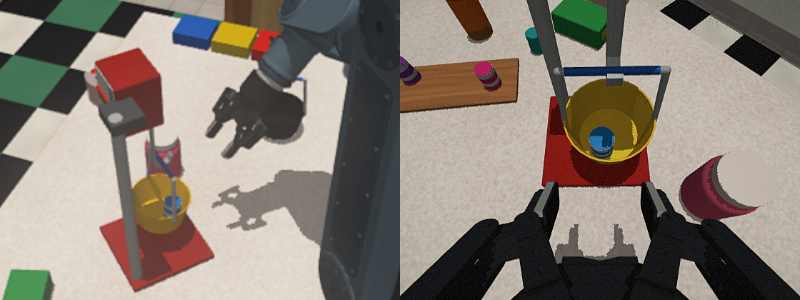

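Emit:
{"fn": "jog_arm", "kwargs": {
  "series": [
    [[6, -16, 2, 0, -0.009, 0, 60], [12.7, -32, 4.2, -0.0007, -0.0176, 0.001, 60], [12.7, -32, 4.2, -0.0007, -0.0176, 0.001, 60], [12.7, -32, 4.2, -0.0007, -0.0176, 0.001, 60], [12.7, -32, 4.2, -0.0007, -0.0176, 0.001, 60], [12.7, -32, 4.2, -0.0007, -0.0176, 0.001, 60], [12.7, -32, 4.2, -0.0007, -0.0176, 0.001, 60], [9, -28, 16, 0, -0.009, 0, 60], [5.6, -23.5, 28.5, 0, 0, 0, 60], [5.6, -23.5, 28.5, 0, 0, 0, 60]]
  ]
}}

```text
time_s: 18.15
eef_pos: [0.4124, 0.1582, 0.1998]
eef_rot: [-0.119, 0.874, 0.381, 0.277]
wrist_force: [1.9, -0.4, -1.2]
opening: 0.704
grasp_force: 0.0
```

Run:
```python
from h import *
R0,p0,o=now(); print(p0,o['q'].round(3),o['opening'])
Rt=tooly(47,35); t=np.array([.419,.3545,.043])+.019*Rt[:,2]; pre=t-.06*Rt[:,2]
rows(R0,p0,Rt,pre,7,'pre')
```

```text
[0.4123858  0.15818972 0.19981916] [-0.335 -0.471  2.362  0.641  1.07   0.15 ] 0.7038465978403636
pre 7 x [4.5, -18.5, 24.6] [0.0004, -0.0001, 0.0003] |d| 31.1 deg 0.03
```

Emit:
{"fn": "jog_arm", "kwargs": {
  "series": [
    [[4.5, -18.5, 24.6, 0.0004, 0, 0.0003, 60], [4.5, -18.5, 24.6, 0.0004, 0, 0.0003, 60], [4.5, -18.5, 24.6, 0.0004, 0, 0.0003, 60], [4.5, -18.5, 24.6, 0.0004, 0, 0.0003, 60], [4.5, -18.5, 24.6, 0.0004, 0, 0.0003, 60], [4.5, -18.5, 24.6, 0.0004, 0, 0.0003, 60], [4.5, -18.5, 24.6, 0.0004, 0, 0.0003, 60], [0, 0, 15, 0, 0, 0, 60], [0, 0, 15, 0, 0, 0, 60], [0, 0, 5, 0, 0, 0, 60]]
  ]
}}

```text
time_s: 19.15
eef_pos: [0.4154, 0.3519, 0.0466]
eef_rot: [-0.121, 0.875, 0.38, 0.274]
wrist_force: [-0.5, -0.5, 0.6]
opening: 0.701
grasp_force: 0.0
```

Run:
```python
from h import *
R0,p0,o=now(); print(p0,o['q'].round(3),o['opening'],o['wrist_force'])
c=shot('wrist'); P=world(c)
k=(c['z_map']>0)&(np.hypot(P[...,0]-.419,P[...,1]-.3545)<.03)&(P[...,2]>.049)&(P[...,2]<.06); q=P[k]
print(cv2.minEnclosingCircle((q[:,:2]*1000).astype(np.float32)),hook(shot('side')))
Rt=tooly(47,35); t=np.array([.419,.3545,.043])+.019*Rt[:,2]
rows(R0,p0,Rt,t,3,'t')
```

```text
[0.41535624 0.35194057 0.04656758] [0.311 0.144 2.262 0.999 0.342 0.171] 0.7005529623838203 [-0.4673862  -0.46442518  0.63003932]
((422.5378112792969, 350.0999755859375), 24.36237144470215) (np.int64(11), array([-0.0384, -0.0374, -0.0352]), np.float64(-0.0009))
t 3 x [0.5, 0.3, 8.1] [-0.0014, 0.0007, -0.0005] |d| 8.2 deg 0.09
```

Aligned; finish the approach, close and lift.

Emit:
{"fn": "jog_arm", "kwargs": {
  "series": [
    [[0.5, 0.3, 8.1, -0.0014, 0.0007, -0.0005, 60], [0.5, 0.3, 8.1, -0.0014, 0.0007, -0.0005, 60], [0.5, 0.3, 8.1, -0.0014, 0.0007, -0.0005, 60], [0, 0, 0, 0, 0, 0, 20], [0, 0, 0, 0, 0, 0, 20], [0, 0, 0, 0, 0, 0, 20], [0, 0, 0, 0, 0, 0, 20], [5.7, 0, -8.2, 0, 0, 0, 20], [8, 0, -11.5, 0, 0, 0, 20], [11.5, 0, -16.4, 0, 0, 0, 20]]
  ]
}}

```text
time_s: 20.25
eef_pos: [0.4257, 0.3612, 0.0722]
eef_rot: [-0.119, 0.875, 0.38, 0.275]
wrist_force: [0.3, 0.2, -0.4]
opening: 0.405
grasp_force: 59.8
```

Run:
```python
from h import *
R0,p0,o=now(); print(p0,o['q'].round(3),o['opening'],o['grasp_force'],o['wrist_force'])
rim=.255-.0365-.095; L=42; Y=-.022
Rt,a=drop(-.125,Y,.075,rim,L); _,b=drop(-.036,Y,.028,rim,L); _,c=drop(-.030,Y,-.008,rim,L)
u=p0+[0,0,.05]; m=np.array([.43,.08,.25])
print(a,b,c); rows(R0,p0,R0,u,2,'up'); rows(R0,u,Rt,m,9,'mid'); rows(Rt,m,Rt,a,7,'pre'); rows(Rt,a,Rt,b,5,'entry');rows(Rt,b,Rt,c,4,'drop')
```

```text
[0.42566627 0.36117929 0.07223756] [0.331 0.1   2.229 0.826 0.374 0.37 ] 0.4051714318230903 59.7611939907074 [ 0.26876597  0.23320113 -0.41190837]
[ 0.55036043 -0.15914929  0.1985    ] [ 0.61048796 -0.09353161  0.1515    ] [ 0.6145415  -0.08910794  0.1155    ]
up 2 x [14.3, 0.0, -20.5] [0.0, 0.0, 0.0] |d| 25.0 deg 0.0
mid 9 x [-9.0, 21.6, -25.1] [0.0007, 0.0137, -0.0009] |d| 34.3 deg 0.79
pre 7 x [-15.0, 35.8, -3.6] [0.0, 0.0, 0.0] |d| 38.9 deg 0.0
entry 5 x [6.9, 0.0, 18.9] [0.0, 0.0, 0.0] |d| 20.1 deg 0.0
drop 4 x [-4.9, -0.0, 7.7] [0.0, 0.0, 0.0] |d| 9.1 deg 0.0
```

Emit:
{"fn": "jog_arm", "kwargs": {
  "series": [
    [[14.3, 0, -20.5, 0, 0, 0, 20], [14.3, 0, -20.5, 0, 0, 0, 20], [-4.5, 11, -12.5, 0, 0.007, 0, 20], [-9, 21.6, -25.1, 0.0007, 0.0137, -0.0009, 20], [-9, 21.6, -25.1, 0.0007, 0.0137, -0.0009, 20], [-9, 21.6, -25.1, 0.0007, 0.0137, -0.0009, 20], [-9, 21.6, -25.1, 0.0007, 0.0137, -0.0009, 20], [-9, 21.6, -25.1, 0.0007, 0.0137, -0.0009, 20], [-9, 21.6, -25.1, 0.0007, 0.0137, -0.0009, 20], [-9, 21.6, -25.1, 0.0007, 0.0137, -0.0009, 20]]
  ]
}}

```text
time_s: 21.25
eef_pos: [0.4302, 0.1269, 0.2313]
eef_rot: [-0.14, 0.857, 0.377, 0.321]
wrist_force: [1.1, 0.7, -1.1]
opening: 0.403
grasp_force: 59.8
```

Run:
```python
from h import *
R0,p0,o=now(); print(p0,o['q'].round(3),o['opening'],o['grasp_force'])
rim=.255-.0365-.095; L=42; Y=-.024
Rt,a=drop(-.125,Y,.075,rim,L); m=np.array([.44,.06,.24])
rows(R0,p0,Rt,m,2,'mid'); rows(Rt,m,Rt,a,7,'pre');
```

```text
[0.43017796 0.12690814 0.231257  ] [-0.512 -0.485  2.346  0.754  1.2   -0.025] 0.40339464807791814 59.75094437599182
mid 2 x [-13.2, 26.3, -17.3] [0.0015, 0.0088, 0.0002] |d| 34.1 deg 0.51
pre 7 x [-13.2, 33.1, -3.9] [0.0, 0.0, 0.0] |d| 35.8 deg 0.0
```

Emit:
{"fn": "jog_arm", "kwargs": {
  "series": [
    [[-13.2, 26.3, -17.3, 0.0015, 0.0088, 0, 20], [-13.2, 26.3, -17.3, 0.0015, 0.0088, 0, 20], [-13.2, 33.1, -3.9, 0, 0, 0, 20], [-13.2, 33.1, -3.9, 0, 0, 0, 20], [-13.2, 33.1, -3.9, 0, 0, 0, 20], [-13.2, 33.1, -3.9, 0, 0, 0, 20], [-13.2, 33.1, -3.9, 0, 0, 0, 20], [-13.2, 33.1, -3.9, 0, 0, 0, 20], [-13.2, 33.1, -3.9, 0, 0, 0, 20], [0, 0, 0, 0, 0, 0, 20]]
  ]
}}

```text
time_s: 22.25
eef_pos: [0.5537, -0.1632, 0.1964]
eef_rot: [-0.144, 0.855, 0.375, 0.327]
wrist_force: [-0.1, 0.1, -1.8]
opening: 0.394
grasp_force: 60.0
```

Run:
```python
from h import *
R0,p0,o=now(); print(p0,o['q'].round(3),o['opening'],o['grasp_force'])
w=shot('wrist'); print('hook',hook(w),hook(shot('side')))
P=world(w); q=P-seat; x,y,z=q@xs,q@ys,P[...,2]; hsv=cv2.cvtColor(w['frame'],cv2.COLOR_BGR2HSV)
k=(w['z_map']>0)&(hsv[...,0]>95)&(hsv[...,0]<118)&(hsv[...,1]>100)&(np.hypot(x,y)<.06)&(z<.18)
print('tin1',k.sum(),[(v[k].min(),np.median(v[k]),v[k].max()) for v in (x,y,z)])
k=(w['z_map']>0)&(hsv[...,0]>18)&(hsv[...,0]<32)&(hsv[...,1]>130)&(np.hypot(x,y)<.075)
print('yellow',x[k].min(),x[k].max(),y[k].min(),y[k].max(),np.percentile(z[k],99))
rim=.255-.0365-.095; L=42; Y=-.024
Rt,a=drop(-.125,Y,.075,rim,L); _,b=drop(-.036,Y,.028,rim,L); _,c=drop(-.027,Y,.005,rim,L)
rows(R0,p0,Rt,b,6,'entry');rows(Rt,b,Rt,c,3,'drop')
```

```text
[ 0.55370593 -0.16324394  0.19636778] [-0.892  0.198  1.843  0.751  1.319 -0.425] 0.39420054560148976 59.96199131011963
hook (np.int64(1866), array([-0.0387, -0.0357, -0.0344]), np.float64(-0.0019)) (np.int64(27), array([-0.0394, -0.037 , -0.035 ]), np.float64(-0.0011))
tin1 1195 [(np.float64(-0.031411310381333546), np.float64(-0.016463717756219205), np.float64(0.00661823228279183)), (np.float64(-0.055213509449200206), np.float64(0.008223985268075966), np.float64(0.055718322098196216)), (np.float64(0.06253674739812021), np.float64(0.10604169936797064), np.float64(0.1655021106621194))]
yellow -0.05472730857879129 0.0722478329390054 -0.0632727104747038 0.06210553889717813 0.12925350162172877
entry 6 x [6.1, -0.6, 15.6] [0.0002, 0.0002, -0.0005] |d| 16.7 deg 0.04
drop 3 x [-2.9, 0.0, 7.7] [0.0, 0.0, 0.0] |d| 8.2 deg 0.0
```

Run:
```python
from h import *
R0,p0,o=now()
rim=.255-.0365-.095; L=42; Y=-.0275
Rt,b=drop(-.030,Y,.024,rim,L); _,c=drop(-.022,Y,.005,rim,L)
rows(R0,p0,Rt,b,6,'entry');rows(Rt,b,Rt,c,3,'drop')
```

```text
entry 6 x [6.1, 0.6, 16.6] [-0.0003, 0.0001, -0.0004] |d| 17.7 deg 0.03
drop 3 x [-2.3, 0.0, 6.5] [0.0, 0.0, 0.0] |d| 6.9 deg 0.0
```

Emit:
{"fn": "jog_arm", "kwargs": {
  "series": [
    [[6.1, 0.6, 16.6, 0, 0, 0, 20], [6.1, 0.6, 16.6, 0, 0, 0, 20], [6.1, 0.6, 16.6, 0, 0, 0, 20], [6.1, 0.6, 16.6, 0, 0, 0, 20], [6.1, 0.6, 16.6, 0, 0, 0, 20], [6.1, 0.6, 16.6, 0, 0, 0, 20], [-2.3, 0, 6.5, 0, 0, 0, 20], [-2.3, 0, 6.5, 0, 0, 0, 20], [-2.3, 0, 6.5, 0, 0, 0, 20], [0, 0, 0, 0, 0, 0, 20]]
  ]
}}

```text
time_s: 23.35
eef_pos: [0.6236, -0.0867, 0.128]
eef_rot: [-0.145, 0.855, 0.376, 0.327]
wrist_force: [-0.3, -0.0, -1.4]
opening: 0.401
grasp_force: 60.0
```

Run:
```python
from h import *
R0,p0,o=now(); print(p0,o['wrist_force'],o['opening'],o['grasp_force'])
rim=.255-.0365-.095; L=42; Y=-.0275
Rt,c=drop(-.022,Y,.005,rim,L); rows(R0,p0,Rt,c,1,'err')
w=shot('wrist'); print('hook',hook(w),hook(shot('side')))
```

```text
[ 0.62361286 -0.08669225  0.12795089] [-0.263481   -0.01609824 -1.35048446] 0.4013914013893826 59.98085260391235
err 1 x [0.4, 0.4, -0.3] [-0.0019, 0.0003, -0.0018] |d| 0.7 deg 0.15
hook (np.int64(10595), array([-0.0381, -0.0355, -0.0342]), np.float64(-0.0015)) (np.int64(37), array([-0.0391, -0.0367, -0.0339]), np.float64(-0.0006))
```

Emit:
{"fn": "jog_arm", "kwargs": {
  "series": [
    [[0, 0, 0, 0, 0, 0, 40], [0, 0, 0, 0, 0, 0, 43], [0, 0, 0, 0, 0, 0, 46], [0, 0, 0, 0, 0, 0, 48], [0, 0, 0, 0, 0, 0, 48], [0, 0, 0, 0, 0, 0, 48], [0, 0, 0, 0, 0, 0, 48], [0, 0, 0, 0, 0, 0, 48], [0, 0, 0, 0, 0, 0, 48], [0, 0, 0, 0, 0, 0, 48]]
  ]
}}

```text
time_s: 24.45
eef_pos: [0.6242, -0.0869, 0.129]
eef_rot: [-0.145, 0.855, 0.376, 0.328]
wrist_force: [0.5, -0.2, 0.6]
opening: 0.561
grasp_force: 0.0
```

Run:
```python
from h import *
R0,p0,o=now(); print(p0,o['wrist_force'],o['opening'],o['grasp_force'])
w=shot('wrist'); print('hook',hook(w),hook(shot('side')))
P=world(w); q=P-seat; x,y,z=q@xs,q@ys,P[...,2]; hsv=cv2.cvtColor(w['frame'],cv2.COLOR_BGR2HSV)
for n,a,b in (('purple',125,155),('blue',95,118)):
    k=(w['z_map']>0)&(hsv[...,0]>a)&(hsv[...,0]<b)&(hsv[...,1]>90)&(np.hypot(x,y)<.06)&(z<.15)
    print(n,k.sum(),[np.percentile(v[k],[3,50,97]).round(4) for v in (x,y,z)])
```

```text
[ 0.62419597 -0.08687218  0.12898026] [ 0.52353353 -0.2220054   0.6375706 ] 0.5611686362966144 0.0
hook (np.int64(7233), array([-0.0544, -0.0521, -0.051 ]), np.float64(-0.0012)) (np.int64(34), array([-0.0554, -0.0535, -0.0507]), np.float64(-0.001))
purple 2297 [array([-0.0184, -0.0038,  0.0119]), array([-0.0397, -0.0236, -0.0076]), array([0.088 , 0.0904, 0.1321])]
blue 685 [array([-0.0273, -0.0131,  0.0024]), array([-0.0512, -0.0011,  0.0216]), array([0.0691, 0.0892, 0.1459])]
```

Emit:
{"fn": "jog_arm", "kwargs": {
  "series": [
    [[-7.4, 0, -8.5, 0, 0, 0, 48], [-7.4, 0, -8.5, 0, 0, 0, 48], [-12, 0, -14, 0, 0, 0, 48], [-12, 0, -18, 0, 0, 0, 48], [-7, 0, -20, 0, 0, 0, 48], [0, 0, -25, 0, 0, 0, 48], [0, 0, -25, 0, 0, 0, 48], [0, 0, -20, 0, 0, 0, 48], [0, 0, 0, 0, 0, 0, 48], [0, 0, 0, 0, 0, 0, 48]]
  ]
}}

```text
time_s: 25.55
eef_pos: [0.5382, -0.1812, 0.2016]
eef_rot: [-0.144, 0.855, 0.375, 0.328]
wrist_force: [-1.1, 0.5, -0.3]
opening: 0.562
grasp_force: 0.0
```

Emit:
{"fn": "jog_arm", "kwargs": {
  "series": [
    [[0, 0, 0, 0, 0, 0, 48], [0, 0, 0, 0, 0, 0, 48], [0, 0, 0, 0, 0, 0, 48], [0, 0, 0, 0, 0, 0, 48], [0, 0, 0, 0, 0, 0, 48], [0, 0, 0, 0, 0, 0, 48], [0, 0, 0, 0, 0, 0, 48], [0, 0, 0, 0, 0, 0, 48], [0, 0, 0, 0, 0, 0, 48], [0, 0, 0, 0, 0, 0, 48]]
  ]
}}

```text
time_s: 26.55
eef_pos: [0.5385, -0.1807, 0.2017]
eef_rot: [-0.145, 0.855, 0.376, 0.328]
wrist_force: [0.4, 0.7, -0.4]
opening: 0.56
grasp_force: 0.0
```

Run:
```python
from h import *
R0,p0,o=now(); print(p0,o['wrist_force'],o['opening'],o['grasp_force'])
w=shot('wrist'); s=shot('side'); t=shot('top'); print('hook',hook(w),hook(s),hook(t))
for nm,c in (('w',w),('s',s),('t',t)):
    P=world(c); q=P-seat; x,y,z=q@xs,q@ys,P[...,2]; hsv=cv2.cvtColor(c['frame'],cv2.COLOR_BGR2HSV); H,S=hsv[...,0],hsv[...,1]; ok=c['z_map']>0
    for n,a,b in (('purple',125,155),('blue',95,118)):
        k=ok&(H>a)&(H<b)&(S>90)&(np.hypot(x,y)<.05)&(z<.16)
        if k.sum()>3: print(nm,n,k.sum(),[np.percentile(v[k],[3,50,97]).round(4) for v in (x,y,z)])
    for n,a,b,X,Y in (('pink',160,178,.541,.222),('turq',80,95,.6745,.246)):
        k=ok&(H>a)&(H<b)&(S>90)&(np.hypot(P[...,0]-X,P[...,1]-Y)<.05)&(z>.02)
        if k.sum()>3: print(nm,n,k.sum(),np.median(P[k],0).round(4),z[k].max().round(4))
    if nm!='w':
      for n,(a,b) in dict(soda=(.60,.39),jar=(.68,-.23)).items():
        k=ok&(np.hypot(P[...,0]-a,P[...,1]-b)<.06)&(z>.08)&(z<.25); print(nm,n,P[k].min(0).round(3),P[k].max(0).round(3))
```

```text
[ 0.5384519  -0.18065565  0.20169504] [ 0.44762771  0.69311179 -0.39794606] 0.5597075442863553 0.0
hook (np.int64(1401), array([-0.0553, -0.0524, -0.0511]), np.float64(-0.0019)) (np.int64(16), array([-0.0547, -0.0526, -0.0501]), np.float64(-0.001)) (np.int64(42), array([-0.0545, -0.0499, -0.0464]), np.float64(0.0002))
w purple 925 [array([-0.0206, -0.0076,  0.0101]), array([-0.0374, -0.0225, -0.0073]), array([0.0529, 0.0899, 0.092 ])]
w blue 959 [array([-0.0298, -0.0169,  0.0004]), array([-0.0038,  0.0113,  0.0271]), array([0.0629, 0.0891, 0.0912])]
w pink 601 [0.541  0.2139 0.0528] 0.0552
w turq 89 [0.6609 0.2449 0.0403] 0.0467
s purple 60 [array([-0.021 , -0.0013,  0.0118]), array([-0.0354, -0.0159, -0.0046]), array([0.0513, 0.0877, 0.0919])]
s blue 65 [array([-0.0305, -0.0132,  0.001 ]), array([-0.0024,  0.0167,  0.031 ]), array([0.0687, 0.0873, 0.0912])]
s pink 187 [0.5373 0.2242 0.0521] 0.0571
s turq 159 [0.6747 0.2475 0.0442] 0.0498
s soda [0.571 0.363 0.08 ] [0.63  0.422 0.202]
s jar [ 0.638 -0.271  0.08 ] [ 0.72  -0.189  0.124]
t purple 47 [array([-0.0189, -0.0098,  0.0028]), array([-0.0379, -0.0208, -0.0099]), array([0.0866, 0.0927, 0.0983])]
t blue 86 [array([-0.029 , -0.0137, -0.0003]), array([-0.0038,  0.0114,  0.0279]), array([0.0835, 0.0916, 0.099 ])]
t pink 95 [0.5424 0.2195 0.0551] 0.0652
t turq 95 [0.675  0.2439 0.0466] 0.055
t soda [0.574 0.357 0.082] [0.632 0.419 0.209]
t jar [ 0.643 -0.274  0.08 ] [ 0.722 -0.191  0.133]
```

Travel is settled at about 0.053 m (inside the 0.040–0.059 band), with both tins in the pail and the bystanders unmoved. I'm handing in.

```bash
python3 -c "
from bench import ctrl
print(ctrl.hand_in())"
```

```text
the job is handed in; nothing more can be done
None
```

The job is handed in: the yellow pail hangs on the scale hook with the blue and purple tins in it, hook travel measured at about 0.053 m (inside the green band's 0.040–0.059 m), the pink tin is still standing on the tray, and the soda bottle and gum jar have not moved.

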